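# Dock a filter module and lock it with the quarter-turn handle

### The arm

A 7-joint arm with a two-finger parallel gripper is mounted at the origin on the work surface. World frame = base frame: x ahead of the robot, y to its left, z up, the work surface at z = 0. Lengths are in mm, angles in rad, forces in N, time in s.
With the tool pointing down it reaches from about 350 to 900 mm from the base axis. Payload 19.9 kg.
Tool frame: the origin (TCP) lies midway between the tips of the shut fingers; the grasp point (between the pads) lies 19 mm behind it; z points along the fingers, y is the line along which they close (so a half turn about z gives the same grasp; the last joint's range is limited). The gripper opens to 85 mm and grips with 20 to 120 N. Pads are 22 mm wide; open, the fingers measure 114 mm over their backs; the gripper's body (76 mm by 85 mm) begins 54 mm behind the grasp point. The pads swing forward as they close: fully open they stand 13 mm farther back than shut.
Start: joints at [1.294, 0.417, -0.01, 1.614, 0.005, 1.111, -0.053], TCP at [146.009, -607.686, 231.26] pointing down, gripper open.
Joint ranges: [-2.81, 2.81], [-0.39, 2.02], [-1.27, 1.25], [0.06, 2.57], [-1.19, 4.33], [0.19, 2], [-2.82, 2.82]. Speed limits (rad/s): [1.89, 1.89, 2.39, 2.39, 3.01, 3.01, 3.01].

### API

Orientations are given as [roll, pitch, yaw] about the fixed x, y, z axes, in that order (R = Rz(yaw) Ry(pitch) Rx(roll)).
In Python, from station import ctrl, viewer gives the robot as it stands.
- The arm moves only by the tool apply_moves, never from a script. Its argument "series" is a list of rows, each a list of 3 entries, a list of its own where there are three numbers: the shift along the tool's x, y, z in cm, then the turn about the tool's z in rad, then the finger opening in cm, from 0 to 8.54. A call has 1 to 5 rows; each row is the pose to reach, as a shift and turn from the pose commanded when the call began, along the tool's axes at that moment; what a row does not reach only later rows make up. A row lasts 1/12 s, in which the tool goes at most 41.7 mm and 7.16 degrees, less where a joint would pass 70% of its speed; a pose out of reach is approached as far as the arm can. A call with a gripper value outside its range is refused whole. The fingers move at their own pace and stop on an object; "squeeze" is the grip in N (left out, the last holds). Time passes only in rows, so rows that repeat a pose let the fingers close. It gives the time, the measured TCP pose, the force, the opening and the grip force at its end, in the units of the state.
- ctrl.get_state(): the state, without advancing time (a new reading comes with each control period).
- viewer.snapshot(name): name is "scene" or "top" or "wrist"; returns a dict with "pixels" (384x512x3 uint8, red, green, blue), "range_z" (384x512 float32, mm along the optical axis (not along the pixel's ray), 0 where there is no reading), "mtx" (3x3 intrinsics, pixels), "R" (3x3) and "t" (3): a world point X has camera coordinates R X + t. Camera axes: x right, y down, z forward; pixel columns grow to the right and rows downward; lengths in mm; the calibration is good to about 2 mm. A picture is of the moment at which its call begins.
- ctrl.close_job(): hands the job in; it is judged then, once.
The state is a dict: "time_s": time; "joint_pos": joint angles; "joint_velocities": joint speeds; "effort": joint torques, N m; "position": TCP position; "eef_rot": TCP orientation; "ft_force": force on the tool from outside, world axes, zero at the start; "torque": the same for the moment, N m; "grip_width": finger opening in mm; "finger_force": force on a finger pad.
Only numpy, scipy, OpenCV 4.12 (cv2) and the standard library are available. Lean on these libraries where they do the work, as an engineer would, in place of code of your own. Each camera call takes 0.05 s, during which the arm holds its last target. There are 200 camera calls.

### The job

Swing the quarter-turn handle fully open to its stop, slide the finned module along the plate into the bay until it sits squarely home against the stop block, then swing the handle fully closed behind it to lock it in. Keep the module down on the plate all the way, and leave the small filter box, the finned load and the wrench where they are.

Things in the scene. Friction and masses are not known exactly. Their poses are not given: they have to be found in the camera images.
- dock: Fixed dark steel plate 410 x 165 mm, 8 mm thick, on the table: x -270 to 140, y -105 to 60 mm. Origin at table height, on the bay's centre line at its mouth; x = slide direction into the bay (roughly to the robot's left), z up. The handle's pivot post stands at x 0, y -75 mm.
- bay_stop (a point): Middle of the stop block's face, 103 mm along the dock's x from its origin, 33 mm above the table. The grey block is 96 mm wide, top 58 mm above the table. The bay before it has two steel rails 76 mm apart (dock x 30 to 103 mm, tops 26 mm above the table), flared at the mouth from x -3 mm.
- module: Loose aluminium box 90 mm long (x, into the bay), 70 wide (y), 45 high, about 0.5 kg; on top a black finned cylinder (36 diameter, top 73 mm up, at x +18) and a brass connector (top 57 mm up, at x -25). Origin: centre of underside. Starts on the plate outside the bay, a bit askew. Home: origin at dock x 58, y 0 (+-3) mm, rear face at x 13.
- handle (a joint): Handle angle, rad. 0 = closed stop, lever across the bay's mouth along dock +y; grows counter-clockwise from above to 1.571 = open stop, lever along dock -x. Stiff (0.25 N m), stays where left; starts closed or ajar. Steel lever 16 mm wide, 36 to 48 mm above the table, 120 mm long from the pivot. Closed, it clears the home module's rear by 5 mm.
- handle_grip (a point): Middle of the handle's upright black grip: a round post 16 mm in diameter that stands on the lever 110 mm from the pivot, from 48 mm to 90 mm above the table; this point is 69 mm above the table.
- handle_hinge (a point): Point on the handle's vertical pivot axis, 50 mm above the table.
- filter_box: Bystander: loose aluminium box 50 x 40 x 75 mm standing upright, brass connector on top (89 mm in all). Origin at the centre of its underside.
- finned_load: Bystander: loose black finned cylinder, 56 mm diameter, 80 mm high, with a steel nose on top (100 mm in all), standing upright. Origin at the centre of its underside.
- wrench: Bystander: loose steel wrench 160 mm long, lying flat near the plate.
There are look-alikes about, which are no part of the job. What is shaped like the module but blue or pink is not meant.

How it is judged (in metres and radians):
On the way, in this order (a step that is already met when the one before it is completed fails the run):
1. the handle is swung fully open (value of joint handle above 1.47 rad), for 0.1 s.
2. the module sits home against the stop block (x of module in the frame of dock above 0.055 m and angle between the x axis of module and the x axis of dock, either way round below 0.09 rad), for 0.2 s.
3. the handle is swung fully closed behind it (value of joint handle below 0.07 rad), for 0.2 s.
At the end, for the whole second after the job is handed in: The handle is at its closed stop (within 0.07 rad), and the module lies flat and at rest in the bay, within 3 mm of the stop block, between the rails (within 6 mm of the centre line) and square to within 0.09 rad (all of step 2 and value of joint handle below 0.07 rad and y of module in the frame of dock between -0.006 and 0.006 m and z of module in the frame of dock below 0.011 m and angle between module's own z axis and vertical below 0.05 rad and linear speed of module below 0.01 m/s); the robot touches nothing.
It fails at once if the module is lifted off the plate (by more than 15 mm) or tipped (z of module in the frame of dock above 0.023 m or angle between module's own z axis and vertical above 0.3 rad).
It fails at once if a bystander is moved by more than 30 mm or knocked over (distance of any of filter_box, finned_load, wrench from where it was at the start of the episode above 0.03 m or angle between any of filter_box, finned_load's own z axis and vertical above 0.5 rad).
It also fails if it takes over 72 s, if anything falls off the work surface, if the arm or the gripper's body presses on something with over 40 N, if the wrist force passes 120 N, or if a joint passes its speed limit or range.

## Working session

There is one attempt and no reset: what is moved stays moved. The work goes in short steps, Python scripts to look and compute and a tool call to move; the robot and the scene stay as the last step left them, time stands still between calls to the robot, and variables do not carry over. Pictures are saved under pics/ and viewed, at most 12 in all, crops included, and the job is handed in when it is done.

Besides the shell and the picture viewer there is one more tool, called after "Emit:" by a JSON object that holds its "fn" and its "kwargs". apply_moves: Moves the arm, as the interface text tells. Its arguments: {"type":"object","properties":{"series":{"type":"array","items":{"type":"array"}},"squeeze":{"type":"number"}},"required":["series"]}

```bash
mkdir -p pics
cat > h.py <<'E'
import numpy as np, cv2, pickle
from station import ctrl, viewer
def snap(n,f):
    s=viewer.snapshot(n); pickle.dump(s,open(f'{f}.pkl','wb')); cv2.imwrite(f'pics/{f}.png',s['pixels'][:,:,::-1]); return s
def ld(f): return pickle.load(open(f+'.pkl','rb'))
def pt(s,u,v,z=None):
    K,R,t=map(np.array,(s['mtx'],s['R'],s['t'])); r=R.T@(np.linalg.inv(K)@[u,v,1]); c=-R.T@t
    if z is not None: return c+r*(z-c[2])/r[2]
    return c+r*np.median(s['range_z'][v-1:v+2,u-1:u+2])
E
python3 - <<'E'
from h import *
a=snap('top','top0');b=snap('scene','sc0')
im=np.vstack([cv2.imread('pics/top0.png'),cv2.imread('pics/sc0.png')])
for s in(a,b):print(-np.array(s['R']).T@s['t'],s['mtx'][0])
print(ctrl.get_state())
E
```

```text
[430.68698358 106.18694986 919.84182503] [364.56021856   0.         250.47993552]
[1279.39552897  406.47603725  874.32766347] [452.90885626   0.         254.56763936]
{'time_s': 0.1, 'joint_pos': array([ 1.29348257,  0.41788918, -0.01035125,  1.6141399 ,  0.00471046,
        1.11072541, -0.05300032]), 'joint_velocities': array([-3.14298332e-05, -3.08526930e-03,  9.03173862e-04, -1.24628247e-03,
       -1.28318643e-03,  1.53280362e-03, -2.25336452e-04]), 'effort': array([ 7.48523325e-04, -8.65828514e+01,  6.79865945e-01, -4.35641170e+01,
        1.92224071e-02,  4.88820937e-03,  5.82713619e-05]), 'position': array([ 145.95854029, -607.37403122,  230.72738552]), 'eef_rot': array([-3.14045759e+00,  7.77167456e-05,  2.35870338e-01]), 'ft_force': array([-0.41975799,  0.50200702,  0.3406703 ]), 'torque': array([-0.02997025,  0.04794303, -0.01295685]), 'finger_force': 0.0, 'grip_width': 85.74824091113403}
```

View pics/top0.png

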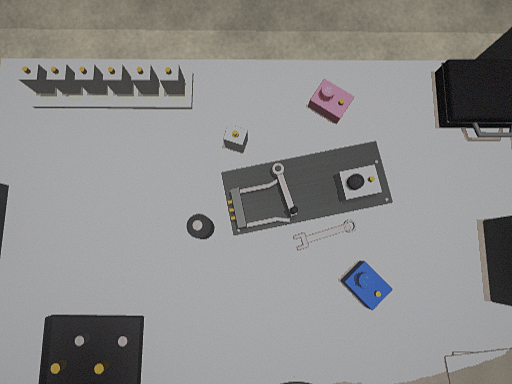

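View pics/sc0.png

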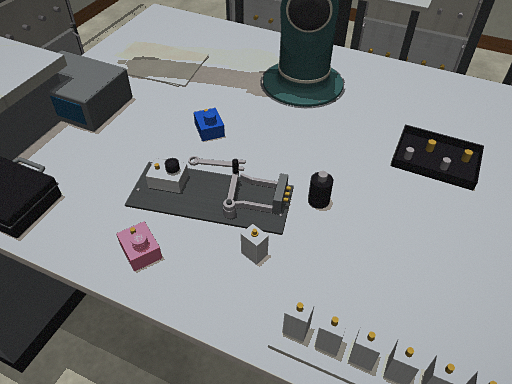

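Run:
```python
from h import *
a=cv2.imread('pics/top0.png')[130:250,210:400]; cv2.imwrite('pics/c1.png',cv2.resize(a,None,fx=4.2,fy=4.2,interpolation=cv2.INTER_CUBIC))
```

```text
(no output)
```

View pics/c1.png

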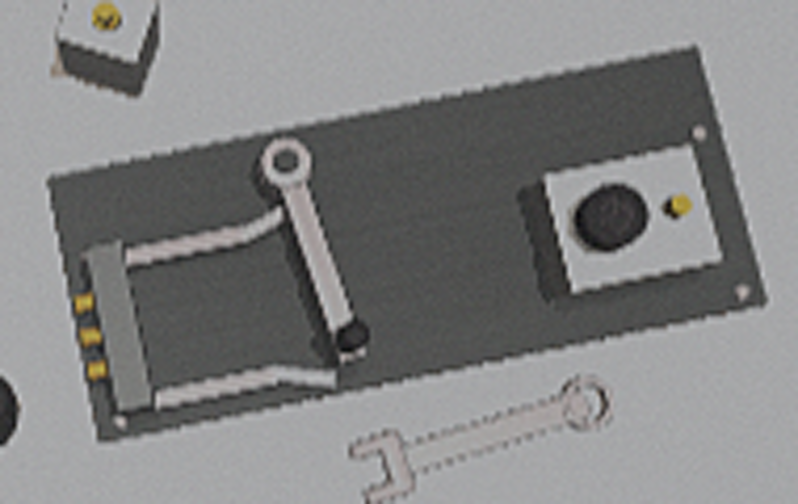

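The top crop shows three module-shaped parts. The pink one is at full-image (331,100), the blue one at (366,285), and the aluminium one with the black finned cylinder and brass connector is on the plate at (358,182). The aluminium one fits the description. The handle pivot is at crop (286,162), the grip top at (352,333), so it is ajar only slightly.

```bash
cat >> h.py <<'E'
def dockfit(P):
    D=np.array([[140,-105],[-270,-105],[-270,60],[140,60]],float)
    P=P[:,:2]; dc=D.mean(0);pc=P.mean(0); A=D-dc;B=P-pc
    th=np.arctan2((A[:,0]*B[:,1]-A[:,1]*B[:,0]).sum(),(A*B).sum())
    R=np.array([[np.cos(th),-np.sin(th)],[np.sin(th),np.cos(th)]]); return th,R,pc-R@dc,(R@A.T).T-B
E
python3 - <<'E'
from h import *
s=ld('top0');b=ld('sc0')
f=lambda u,v:(210+(u+.5)/4.2-.5,130+(v+.5)/4.2-.5)
P=np.array([pt(s,*f(*q),8) for q in [(50,178),(697,46),(765,302),(100,440)]])
th,R,o,res=dockfit(P);print('dock',th,o,'res',res.round(1).tolist())
d=lambda p:(R.T@(p[:2]-o)).round(1)
M=np.array([pt(s,*f(*q),53) for q in [(545,174),(692,147),(722,262),(570,294)]])
print('mod',[d(m) for m in M],d(M.mean(0)),M.mean(0))
print('edges',np.linalg.norm(np.roll(M,-1,0)-M,axis=1))
for n,q,z in[('piv',(286,160),50),('grip',(352,331),90),('cyl',(611,217),81),('brass',(681,205),65),('block',(120,325),58)]:
    p=pt(s,*f(*q),z);u,v=map(round,f(*q));print(n,p.round(1),d(p),'depth',pt(s,u,v).round(1))
# depth heights
for u,v in [(345,172),(378,190),(350,190)]:print(pt(s,u,v).round(1))
# second view: scene grip & cylinder & box
for u,v in [(235,162),(229,203),(172,162),(165,180),(155,165),(320,174),(255,233)]:print(u,v,pt(b,u,v).round(1),d(pt(b,u,v)))
# bystanders top
for u,v in [(236,133),(197,226),(300,241),(348,226)]:print('by',u,v,pt(s,u,v).round(1),d(pt(s,u,v)))
E
```

```text
dock 1.781295105126287 [561.21373724  29.32820459] res [[1.3, 2.4], [1.1, -0.7], [-0.9, -2.4], [-1.5, 0.7]]
mod [array([-144.9,  -36.8]), array([-232.2,  -35.1]), array([-231.6,   33.9]), array([-141.9,   34.2])] [-187.7   -0.9] [ 601.34856034 -154.0015457    53.        ]
edges [87.33612129 68.96361158 89.70899138 71.09438197]
piv [635.6  44.9  50. ] [ -0.3 -76. ] depth [633.4  44.7  56.3]
grip [530.8  12.3  90. ] [-10.3  33.3] depth [531.7  13.4  91.2]
cyl [ 596.8 -133.8   81. ] [-167.    -0.7] depth [ 597.4 -133.5   81.4]
brass [ 607.2 -178.4   65. ] [-212.8   -1.5] depth [ 608.4 -179.2   64.4]
block [537.2 140.   58. ] [113.3   0.3] depth [537.3 140.5  57.2]
[ 625.1 -118.2   53.3]
[ 581.1 -195.5   54.4]
[ 580.8 -128.5   53.5]
235 162 [537.1  13.4  87.9] [-10.5  26.9]
229 203 [641.7  48.8  55. ] [  2.2 -82.8]
172 162 [ 600.5 -134.3   82.3] [-168.2   -4.3]
165 180 [ 637.1 -137.1   49.3] [-178.6  -39.5]
155 165 [ 614.2 -179.6   65. ] [-215.4   -8.2]
320 174 [498.  225.5 100.1] [205.1  20.8]
255 233 [718.  153.3  83.2] [  88.4 -179.2]
by 236 133 [711.2 146.4  86.5] [  83.2 -171.1]
by 197 226 [488.5 230.3 100.5] [211.7  29.2]
by 300 241 [ 4.599e+02 -1.330e+01 -3.000e-01] [-20.6 108. ]
by 348 226 [ 497.7 -132.9    6.4] [-145.3   96. ]
```

Emit:
{"fn": "apply_moves", "kwargs": {"series": [[[4,-4,0],0,8],[[7,-7,0],0,6],[[10,-10,0],0,4],[[13,-13,0],0,4],[[16,-16,0],0,4]]}}

```text
time_s: 0.52
position: [255.3, -428.0, 231.0]
eef_rot: [-3.141, 0.0, 0.236]
ft_force: [0.8, -0.4, -0.8]
grip_width: 40.0
finger_force: 0.0
```

Emit:
{"fn": "apply_moves", "kwargs": {"series": [[[20,-20,0],0,4],[[20,-20,0],0,4],[[20,-20,0],0,4],[[20,-20,0],0,4],[[20,-20,0],0,4]]}}

```text
time_s: 0.93
position: [364.1, -250.4, 231.3]
eef_rot: [3.141, 0.0, 0.236]
ft_force: [1.5, -1.3, 0.3]
grip_width: 40.3
finger_force: 0.0
```

Emit:
{"fn": "apply_moves", "kwargs": {"series": [[[20,-20,0],0,4],[[20,-20,0],0,4],[[20,-20,0],0,4],[[20,-20,0],0,4],[[20,-20,0],0,4]]}}

```text
time_s: 1.35
position: [473.0, -72.8, 231.4]
eef_rot: [3.141, -0.0, 0.236]
ft_force: [0.3, -2.4, 0.4]
grip_width: 40.3
finger_force: 0.0
```

Emit:
{"fn": "apply_moves", "kwargs": {"series": [[[4,-4,0],0,4],[[7,-6,3],0,4],[[7,-6,4],-0.07,4],[[7,-6,4],-0.07,4],[[7,-6,4],-0.07,4]]}}

```text
time_s: 1.77
position: [526.0, 0.5, 190.2]
eef_rot: [-3.14, 0.002, 0.307]
ft_force: [0.4, 0.6, 0.7]
grip_width: 39.9
finger_force: 0.0
```

```bash
cat >> h.py <<'E'
def go(x,y,z,yaw,f=None):
    s=ctrl.get_state(); p=s['position'] if f is None else np.array(f[:3]); w=s['eef_rot'][2] if f is None else f[3]
    d=np.array([x,y,z])-p; c,n=np.cos(w),np.sin(w)
    return np.round([(d[0]*c+d[1]*n)/10,(d[0]*n-d[1]*c)/10,-d[2]/10,w-yaw],3).tolist()
E
python3 - <<'E'
from h import *
s=snap('wrist','w0'); st=ctrl.get_state(); print(st['position'],st['eef_rot'],st['joint_pos'],st['grip_width']); print(go(531,12.5,54,.305))
cv2.imwrite('pics/w0b.png',cv2.imread('pics/w0.png'))
E
```

```text
[ 5.26127671e+02 -3.92367662e-01  1.91119337e+02] [-3.14110096e+00  1.12014884e-03  3.04740150e-01] [ 0.36665599  0.32650951 -0.50732469  1.88543082  0.18868302  0.97793104
 -1.4904902 ] 40.0245592914558
[0.852, -1.084, 13.712, -0.0]
```

View pics/w0.png

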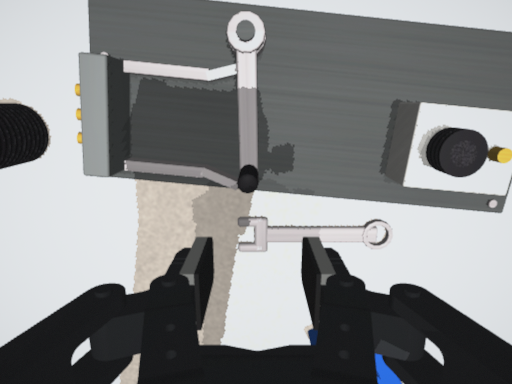

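The wrist view shows the grip post top at (248,175), the pivot at (246,33) and the module's cylinder at (463,150). I'll measure these from this second view.

Run:
```python
from h import *
s=ld('w0')
th=1.7813;R=np.array([[np.cos(th),-np.sin(th)],[np.sin(th),np.cos(th)]]);o=np.array([561.2,29.3])
d=lambda p:(R.T@(p[:2]-o)).round(1)
for n,u,v,z in[('grip',248,175,90),('piv',246,33,50),('cyl',463,150,81),('blockfaceT',131,60,None),('blkTL',81,54,58),('blkTR',107,56,58),('blkBL',85,174,58),('blkBR',111,176,58),('mTL',419,102,53),('mBL',406,185,53),('plTL',90,2,8),('plBR',503,212,8)]:
    p=pt(s,u,v,z);print(n,p.round(1),d(p),'depth',pt(s,u,v).round(1))
p=pt(s,248,175,90);print(go(p[0],p[1],54,.305))
```

```text
grip [540.1  11.1  90. ] [-13.4  24.5] depth [539.7  11.   88.3]
piv [636.7  43.5  50. ] [ -1.8 -76.8] depth [635.9  43.1  54.7]
cyl [ 604.1 -135.3   81. ] [-170.    -7.6] depth [ 604.2 -136.1   79.8]
blockfaceT [591.5 132.5  24.4] [ 94.6 -51.2] depth [591.5 132.5  24.4]
blkTL [584.2 157.   58. ] [120.  -49.2] depth [584.2 157.6  56.7]
blkTR [588.7 138.   58. ] [100.6 -49.6] depth [588.7 139.5  54.6]
blkBL [493.7 138.2  58. ] [120.7  43.3] depth [493.1 138.9  56.5]
blkBR [498.5 117.5  58. ] [99.3 42.9] depth [480.6 136.4   5.1]
mTL [ 629.6 -102.1   53. ] [-142.8  -39.4] depth [ 630.3 -104.6   47.4]
mBL [ 564.3 -120.2   53. ] [-146.9   28.2] depth [ 564.2 -120.9   51.5]
plTL [626.6 181.7   8. ] [135.4 -95.8] depth [626.7 182.4   6.6]
plBR [ 563.9 -247.1    8. ] [-270.8   55.2] depth [ 563.1 -254.5   -1. ]
[1.672, -0.674, 13.712, -0.0]
```

Emit:
{"fn": "apply_moves", "kwargs": {"series": [[[0.9,-1.1,3],0,4],[[0.9,-1.1,6],0,4],[[0.9,-1.1,8],0,4],[[0.9,-1.1,8],0,4],[[0.9,-1.1,8],0,4]]}}

```text
time_s: 2.23
position: [531.6, 12.2, 112.0]
eef_rot: [3.141, 0.001, 0.304]
ft_force: [0.3, 0.2, 0.7]
grip_width: 40.2
finger_force: 0.0
```

Run:
```python
from h import *
s=snap('wrist','w1'); st=ctrl.get_state(); print(st['position'],st['eef_rot']); print(go(532,12.5,54,.305))
```

```text
[532.29334257  12.40539757 112.87201473] [ 3.14090743e+00 -1.16516424e-03  3.04099078e-01]
[-0.025, -0.018, 5.887, -0.001]
```

View pics/w1.png

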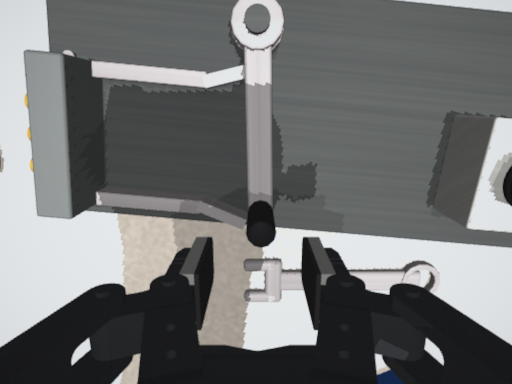

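The post top is at (261,233), centred between the pads at columns 213 and 303. I'll descend and close on it.

Emit:
{"fn": "apply_moves", "kwargs": {"series": [[[0,0,3],0,4],[[0,0,5.7],0,4],[[0,0,5.7],0,2.5],[[0,0,5.7],0,1.5],[[0,0,5.7],0,1.2]], "squeeze": 20}}

```text
time_s: 2.7
position: [532.2, 12.8, 55.9]
eef_rot: [3.141, -0.001, 0.305]
ft_force: [0.8, -0.1, -14.6]
grip_width: 15.3
finger_force: 19.9
```

Emit:
{"fn": "apply_moves", "kwargs": {"series": [[[0,0,0],0,1.2],[[0,0,0],0,1.2],[[0,0,0],0,1.2],[[0,0,0],0,1.2]]}}

```text
time_s: 3.03
position: [532.1, 12.8, 55.5]
eef_rot: [3.141, -0.001, 0.305]
ft_force: [-6.6, -3.7, 6.6]
grip_width: 15.4
finger_force: 21.9
```

```bash
cat >> h.py <<'E'
H=np.array([635.5,44.7])
def arc(a0,a1,n,yaw0,r=110.,th=1.7813):
    # rows in tool frame at a0 for handle angles a0..a1 (grip dir = dock +y rotated by a)
    g=lambda a:H+r*np.array([np.cos(th+np.pi/2+a),np.sin(th+np.pi/2+a)])
    for a in np.linspace(a0,a1,n+1)[1:]:
        d=g(a)-g(a0);c,s=np.cos(yaw0),np.sin(yaw0)
        print([round((d[0]*c+d[1]*s)/10,2),round((d[0]*s-d[1]*c)/10,2),0],round(-(a-a0),3))
E
python3 - <<'E'
from h import *
st=ctrl.get_state(); print(st['position'],st['eef_rot'],st['joint_pos'],st['ft_force'])
p=st['position'][:2]-H;print(np.hypot(*p),np.arctan2(p[1],p[0])%(2*np.pi)-1.7813-np.pi/2)
arc(.095,.095+.4,5,.305)
E
```

```text
[532.1227843   12.80631483  55.50641809] [ 3.14071686e+00 -6.58084140e-04  3.05340943e-01] [ 0.26990177  0.53362178 -0.43627028  1.96171456  0.33492626  0.71561558
 -1.63395641] [-6.64633721 -3.68625147  6.64991532]
108.18528495293114 0.08874895216771761
[np.float64(0.04), np.float64(0.88), 0] -0.08
[np.float64(0.14), np.float64(1.75), 0] -0.16
[np.float64(0.32), np.float64(2.61), 0] -0.24
[np.float64(0.56), np.float64(3.46), 0] -0.32
[np.float64(0.87), np.float64(4.28), 0] -0.4
```

Emit:
{"fn": "apply_moves", "kwargs": {"series": [[[0.04,0.88,0],-0.08,1.2],[[0.14,1.75,0],-0.16,1.2],[[0.32,2.61,0],-0.24,1.2],[[0.56,3.46,0],-0.32,1.2],[[0.87,4.28,0],-0.4,1.2]]}}

```text
time_s: 3.45
position: [553.3, -25.8, 55.5]
eef_rot: [3.141, 0.0, 0.709]
ft_force: [-5.0, -1.9, 6.6]
grip_width: 15.6
finger_force: 22.0
```

Run:
```python
from h import *
st=ctrl.get_state(); print(st['position'],st['eef_rot'],st['joint_pos'],st['ft_force'])
p=st['position'][:2]-H;print(np.hypot(*p),np.arctan2(p[1],p[0])%(2*np.pi)-1.7813-np.pi/2)
```

```text
[553.30325609 -25.77500869  55.49280489] [3.14061007e+00 1.79583500e-04 7.09346264e-01] [ 0.4032547   0.5828803  -0.52432114  1.90566667  0.41264042  0.76045606
 -1.21501406] [-4.99436693 -1.90777468  6.6481388 ]
108.27294934380944 0.49826745309479925
```

Tracking the arc well with low force. Continuing.

Emit:
{"fn": "apply_moves", "kwargs": {"series": [[[0.04,0.88,0],-0.08,1.2],[[0.14,1.75,0],-0.16,1.2],[[0.32,2.61,0],-0.24,1.2],[[0.56,3.46,0],-0.32,1.2],[[0.87,4.28,0],-0.4,1.2]]}}

```text
time_s: 3.87
position: [588.0, -53.0, 55.6]
eef_rot: [3.14, 0.001, 1.109]
ft_force: [-4.2, -1.1, 5.2]
grip_width: 15.6
finger_force: 21.8
```

Emit:
{"fn": "apply_moves", "kwargs": {"series": [[[0.04,0.88,0],-0.08,1.2],[[0.14,1.75,0],-0.16,1.2],[[0.32,2.61,0],-0.24,1.2],[[0.56,3.46,0],-0.32,1.2],[[0.87,4.28,0],-0.4,1.2]]}}

```text
time_s: 4.28
position: [630.4, -64.4, 55.6]
eef_rot: [3.14, 0.001, 1.509]
ft_force: [-3.4, -1.6, 2.4]
grip_width: 15.8
finger_force: 21.7
```

Run:
```python
from h import *
st=ctrl.get_state(); print(st['position'],st['eef_rot'],st['joint_pos'],st['ft_force'])
p=st['position'][:2]-H;print(np.hypot(*p),np.arctan2(p[1],p[0])%(2*np.pi)-1.7813-np.pi/2)
```

```text
[630.44341433 -64.44093814  55.58380038] [3.14032054e+00 1.09175040e-03 1.50869011e+00] [ 0.53871361  0.74566036 -0.68591295  1.69488855  0.57631475  0.91164066
 -0.44300611] [-3.36876713 -1.57469972  2.36804911]
109.2580131499603 1.3139949732270129
```

Emit:
{"fn": "apply_moves", "kwargs": {"series": [[[0.04,0.88,0],-0.08,1.2],[[0.14,1.75,0],-0.16,1.2],[[0.29,2.5,0],-0.23,1.2],[[0.38,2.9,0],-0.26,1.2],[[0.38,2.9,0],-0.26,1.2]]}}

```text
time_s: 4.7
position: [660.1, -62.2, 55.6]
eef_rot: [3.14, 0.001, 1.767]
ft_force: [0.9, -4.3, 5.4]
grip_width: 15.5
finger_force: 21.8
```

Emit:
{"fn": "apply_moves", "kwargs": {"series": [[[0,0.2,0],0,1.2],[[0,0.2,0],0,1.2]]}}

```text
time_s: 4.87
position: [660.5, -62.2, 55.5]
eef_rot: [-3.141, 0.002, 1.764]
ft_force: [-10.3, -5.2, 10.4]
grip_width: 15.7
finger_force: 22.4
```

Run:
```python
from h import *
st=ctrl.get_state(); print(st['position'],st['eef_rot'],st['joint_pos'],st['ft_force'])
p=st['position'][:2]-H;print(np.hypot(*p),np.arctan2(p[1],p[0])%(2*np.pi)-1.7813-np.pi/2)
```

```text
[660.51574511 -62.24788447  55.48233521] [-3.14070029e+00  1.71738670e-03  1.76371047e+00] [ 0.54108282  0.80747729 -0.73263165  1.61030864  0.6269836   0.97275388
 -0.21004432] [-10.26198706  -5.23309288  10.36293939]
109.83459152590746 1.5900675560729747
```

Emit:
{"fn": "apply_moves", "kwargs": {"series": [[[0,-0.2,0],0,2.5],[[0,-0.2,0],0,4],[[0,-0.2,-3],0,4],[[0,-0.2,-7],0,6],[[0,-0.2,-11],0,8.5]]}}

```text
time_s: 5.28
position: [658.3, -60.9, 165.5]
eef_rot: [-3.141, -0.001, 1.766]
ft_force: [-0.5, -1.0, 0.9]
grip_width: 62.8
finger_force: 0.0
```

Run:
```python
from h import *
a=snap('top','top1'); s=snap('wrist','w2')
i=cv2.imread('pics/top1.png')[130:250,210:400]; i=cv2.resize(i,None,fx=4.2,fy=4.2,interpolation=cv2.INTER_CUBIC)
print(go(601-10,-154,180,1.79))
cv2.imwrite('pics/c2.png',i)
```

```text
[-7.8, -8.73, -0.874, -0.025]
```

View pics/w2.png

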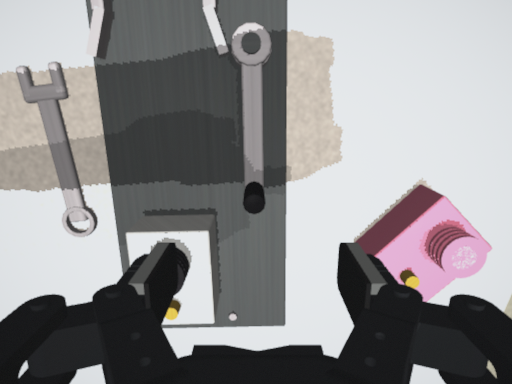

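The handle is fully open and parallel to the plate's edge, and the module's front edge runs (127,233)-(214,230). I'll refine the dock and module angles.

Run:
```python
from h import *
def seg(s,a,b,z):
    p,q=pt(s,*a,z),pt(s,*b,z); return np.round(np.arctan2(*(q-p)[1::-1]),4),p.round(1),q.round(1)
w=ld('w2'); print('plate R edge wrist',seg(w,(285,325),(287,2),8)); print('mod front',seg(w,(127,233),(214,230),53)); print('plate L',seg(w,(125,215),(92,5),8))
print('mod right',seg(w,(216,320),(213,235),53))
# plate edges by subpixel gradient in top0
s=ld('top0');g=cv2.GaussianBlur(cv2.cvtColor(s['pixels'],cv2.COLOR_RGB2GRAY),(0,0),1).astype(float)
f=lambda u,v:np.array((210+(u+.5)/4.2-.5,130+(v+.5)/4.2-.5))
def edge(a,b,z,skip=.06):
    a,b=f(*a),f(*b);t=(b-a)/np.linalg.norm(b-a);n=np.array([-t[1],t[0]]);P=[]
    for k in np.linspace(skip,1-skip,60):
        c=a+k*(b-a);o=np.arange(-3,3.01,.25);xy=(c+o[:,None]*n).astype(np.float32)
        v=cv2.remap(g.astype(np.float32),xy[:,0].reshape(1,-1),xy[:,1].reshape(1,-1),cv2.INTER_LINEAR)[0]
        d=abs(np.gradient(v));e=xy[np.argmax(d)];P.append(pt(s,*e,z)[:2])
    P=np.array(P,np.float32);vx,vy,x,y=cv2.fitLine(P,cv2.DIST_HUBER,0,.01,.01).ravel();return np.arctan2(vy,vx),np.array([x,y]),P
for n,a,b,z in[('top',(697,46),(50,178),8),('bot',(765,302),(100,440),8),('left',(100,440),(50,178),8),('right',(765,302),(697,46),8),('m_up',(692,147),(545,174),53),('m_dn',(722,262),(570,294),53),('m_r',(722,262),(692,147),53),('m_l',(570,294),(545,174),53)]:
    th,c,P=edge(a,b,z);print(n,th%np.pi, c.round(1))
```

```text
plate R edge wrist (np.float64(1.7814), array([ 723.1, -211.2,    8. ]), array([659.4,  87.1,   8. ]))
mod front (np.float64(0.2276), array([ 564.8, -118.1,   53. ]), array([ 634.9, -101.8,   53. ]))
plate L (np.float64(1.8105), array([ 546.9, -121. ,    8. ]), array([504.1,  54. ,   8. ]))
mod right (np.float64(1.7633), array([ 650.4, -186.2,   53. ]), array([ 634.8, -106.3,   53. ]))
top 1.7825763 [687.7 -62.5]
bot 1.7815332 [515.3 -45.5]
left 0.20973124 [552.4 171.3]
right 0.20923683 [ 638.9 -229.5]
m_up 1.7858412 [ 636.5 -146.8]
m_dn 1.7791554 [ 564.4 -144.8]
m_r 0.21313258 [ 610.2 -197.6]
m_l 0.21579313 [ 591.9 -110.4]
```

View pics/c2.png

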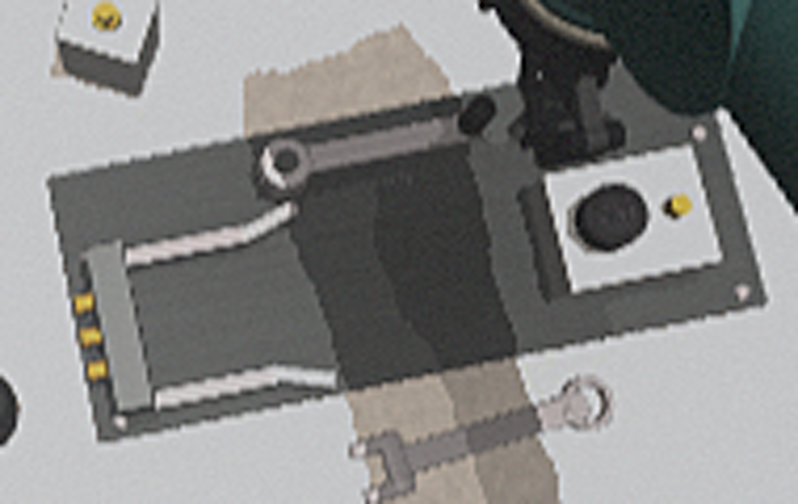

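Dock angle is 1.782. The edges measure 165.0 x 410.0 mm, matching the plate. The module is at dock (-188.3, -2.2) and nearly square. Moving over it.

Emit:
{"fn": "apply_moves", "kwargs": {"series": [[[-3,-3,0],-0.02,8.5],[[-6,-6,0],-0.02,8.5],[[-8,-7.3,0],-0.02,8.5],[[-8,-7.3,3],-0.02,8.5],[[-8,-7.3,3],-0.02,8.5]]}}

```text
time_s: 5.8
position: [600.4, -156.0, 131.1]
eef_rot: [-3.138, -0.001, 1.782]
ft_force: [-0.7, 1.5, -2.2]
grip_width: 85.0
finger_force: 0.0
```

Run:
```python
from h import *
s=snap('wrist','w3'); st=ctrl.get_state(); print(st['position'],st['eef_rot'],st['grip_width'],st['joint_pos']); print(go(602.1,-153.7,22,1.783))
```

```text
[ 601.45718068 -154.14765445  133.01154601] [-3.13927814e+00 -1.64227084e-03  1.78476571e+00] 85.0662357075126 [ 0.77731604  0.65571794 -0.8098017   1.68573032  0.53656878  1.03953688
  0.00318067]
[0.03, 0.072, 11.101, 0.002]
```

View pics/w3.png

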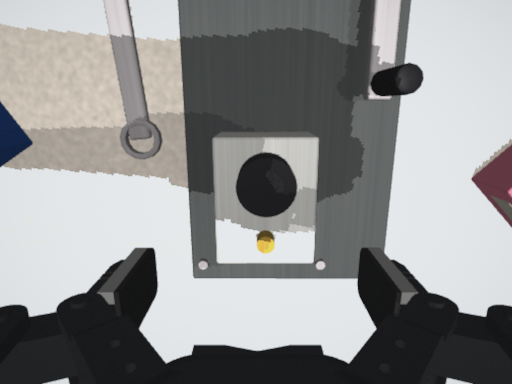

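Run:
```python
from h import *
w=ld('w3');print(w['mtx'][0]); e=np.array([-.2096,.9778]);n=np.array([-.9778,-.2096]);o=np.array([560.5,29.9])
d=lambda p:np.round([e@(p[:2]-o),n@(p[:2]-o)],1)
for u,v,z in[(213,200,53),(318,200,53),(266,185,81),(265,240,65),(186,200,8),(396,150,8),(157,290,45),(358,290,45),(386,277,8),(194,277,8)]:print(u,v,d(pt(w,u,v,z)),d(pt(w,u,v)),pt(w,u,v)[2].round(1))
print('tcp',d(ctrl.get_state()['position']))
```

```text
[338.70530087   0.         257.10766771]
213 200 [-187.4   29.5] [-200.5   35.9] 7.0
318 200 [-187.3  -41.4] [-200.4  -49.8] 7.1
266 185 [-170.3   -5.6] [-170.5   -5.6] 79.9
265 240 [-211.3   -5.6] [-211.7   -5.6] 64.1
186 200 [-200.2   57.7] [-202.7   59.7] -0.7
396 150 [-159.5 -108.5] [-160.7 -112.1] -0.7
157 290 [-260.3   75.3] [-200.9   41.8] 144.9
358 290 [-260.1  -76.2] [-201.3  -43.6] 143.9
386 277 [-269.4 -111.7] [-179.9  -43.3] 171.7
194 277 [-269.6   54.6] [-273.9   56.3] 0.1
tcp [-188.5   -1.5]
```

The wrist camera and the handle's open-stop contact both put the dock about 3 mm toward dock -y in robot coordinates. I'll therefore grasp at y≈-5 (robot coordinates) and take the bay's centre line as y≈-3.

Emit:
{"fn": "apply_moves", "kwargs": {"series": [[[0,0.37,3],0,8.5],[[0,0.37,6],0,8.5],[[0,0.37,9],0,8.5],[[0,0.37,11],0,8.5],[[0,0.37,11],0,8.5]]}}

```text
time_s: 6.27
position: [605.2, -151.4, 21.7]
eef_rot: [-3.138, -0.003, 1.788]
ft_force: [-0.2, 0.5, -0.4]
grip_width: 85.4
finger_force: 0.0
```

Emit:
{"fn": "apply_moves", "kwargs": {"series": [[[0,0,0],0,7.8],[[0,0,0],0,7.3],[[0,0,0],0,6.9],[[0,0,0],0,6.7],[[0,0,0],0,6.7]], "squeeze": 20}}

```text
time_s: 6.68
position: [607.1, -152.8, 26.5]
eef_rot: [3.14, 0.001, 1.786]
ft_force: [-2.6, 2.5, 6.9]
grip_width: 69.7
finger_force: 22.5
```

```bash
cat >> h.py <<'E'
e=np.array([-.2096,.9778]);n=np.array([-.9778,-.2096]);o=np.array([560.5,29.9])
d=lambda p:np.round([e@(p[:2]-o),n@(p[:2]-o)],1)
def stt():
    st=ctrl.get_state(); print(d(st['position']),st['position'].round(1),st['eef_rot'].round(4),'F dock',d(st['ft_force'][:2]+o),st['ft_force'][2].round(1),st['grip_width'],st['finger_force'],st['joint_pos'].round(2))
E
python3 -c "
from h import *
stt()"
```

```text
[-188.4   -7.3] [ 607.1 -152.8   26.5] [3.1397e+00 7.0000e-04 1.7862e+00] F dock [3. 2.] 6.9 69.69359327553052 22.51523584127426 [ 0.71  0.79 -0.72  1.72  0.65  0.88 -0.08]
```

Emit:
{"fn": "apply_moves", "kwargs": {"series": [[[1,0,0],0,6.7],[[2.5,0,0],0,6.7],[[4,-0.1,0],0,6.7],[[5.5,-0.1,0],0,6.7],[[7,-0.2,0],0,6.7]]}}

```text
time_s: 7.1
position: [590.2, -88.5, 26.5]
eef_rot: [3.141, 0.006, 1.782]
ft_force: [2.2, -20.0, 17.2]
grip_width: 69.2
finger_force: 33.8
```

Emit:
{"fn": "apply_moves", "kwargs": {"series": [[[1,0,0],0,6.7],[[2,0,0],0,6.7],[[3,-0.1,0],0,6.7],[[3.5,-0.1,0],0,6.7],[[3.5,-0.1,0],0,6.7]]}}

```text
time_s: 7.52
position: [582.1, -50.6, 26.6]
eef_rot: [3.139, 0.002, 1.787]
ft_force: [-3.4, 1.3, 13.9]
grip_width: 69.3
finger_force: 33.3
```

```bash
python3 -c "
from h import *
s=snap('wrist','w4');snap('top','top4');stt()
i=cv2.resize(cv2.imread('pics/top4.png')[130:250,210:400],None,fx=2.6,fy=2.6,interpolation=cv2.INTER_CUBIC)
j=cv2.imread('pics/w4.png')[:288]
m=np.zeros((600,512,3),np.uint8);m[:288]=j;m[288:288+i.shape[0],:i.shape[1]]=i;cv2.imwrite('pics/m4.png',m)"
```

```text
[-83.3  -4.3] [582.1 -50.6  26.6] [3.1389e+00 8.0000e-04 1.7864e+00] F dock [2.  2.5] 13.9 69.50424482052115 33.32985877990723 [ 0.58  0.74 -0.73  1.83  0.66  0.82 -0.27]
```

View pics/m4.png

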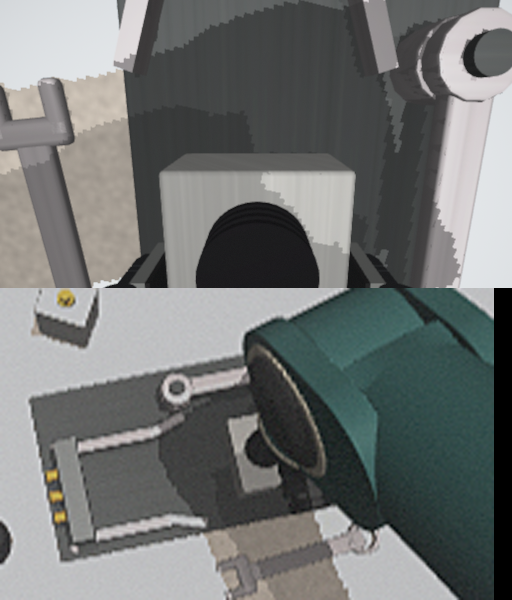

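The wrist view puts the rail mouth corners at columns 131 and 377 (centre 254) and the module front at 161 and 355 (centre about 259). The module sits roughly 2.5 mm toward -y, so I'll correct that while advancing.

Emit:
{"fn": "apply_moves", "kwargs": {"series": [[[0.8,-0.2,0],0,6.7],[[1.8,-0.25,0],0,6.7],[[2.8,-0.25,0],0,6.7],[[3.8,-0.25,0],0,6.7],[[4.8,-0.25,0],0,6.7]]}}

```text
time_s: 8.03
position: [570.3, -6.1, 26.6]
eef_rot: [3.138, 0.003, 1.785]
ft_force: [2.9, -9.9, 11.4]
grip_width: 69.7
finger_force: 33.1
```

Emit:
{"fn": "apply_moves", "kwargs": {"series": [[[0.8,0,0],0,6.7],[[1.6,0,0],0,6.7],[[2.4,0,0],0,6.7],[[3,0,0],0,6.7],[[3,0,0],0,6.7]]}}

```text
time_s: 8.45
position: [563.5, 24.8, 26.6]
eef_rot: [3.138, 0.002, 1.786]
ft_force: [0.6, 0.5, 12.2]
grip_width: 70.1
finger_force: 33.1
```

```bash
python3 -c "
from h import *
stt()"
```

```text
[-5.6 -1.9] [563.5  24.8  26.6] [3.1379e+00 1.7000e-03 1.7864e+00] F dock [ 0.4 -0.7] 12.2 70.05212848136273 33.140854239463806 [ 0.46  0.71 -0.73  1.89  0.66  0.8  -0.42]
```

Front is between the rails with no side force. Continuing.

Emit:
{"fn": "apply_moves", "kwargs": {"series": [[[0.8,0,0],0,6.7],[[1.8,0,0],0,6.7],[[2.8,0,0],0,6.7],[[3.6,0,0],0,6.7],[[4.2,0,0],0,6.7]]}}

```text
time_s: 8.87
position: [554.9, 64.7, 26.6]
eef_rot: [3.138, 0.003, 1.785]
ft_force: [3.6, -12.4, 14.4]
grip_width: 68.9
finger_force: 33.4
```

Emit:
{"fn": "apply_moves", "kwargs": {"series": [[[0.5,0,0],0,6.7],[[1,0,0],0,6.7],[[1.5,0,0],0,6.7],[[1.9,0,0],0,6.7],[[1.9,0,0],0,6.7]]}}

```text
time_s: 9.28
position: [550.8, 83.7, 26.6]
eef_rot: [3.138, 0.002, 1.786]
ft_force: [2.8, -4.1, 12.7]
grip_width: 69.6
finger_force: 33.3
```

```bash
python3 -c "
from h import *
stt()"
```

```text
[54.7 -1.8] [550.8  83.7  26.6] [3.1378e+00 2.0000e-03 1.7856e+00] F dock [-4.6 -1.9] 12.7 69.63866085817376 33.28635513782501 [ 0.36  0.7  -0.73  1.9   0.66  0.79 -0.53]
```

Emit:
{"fn": "apply_moves", "kwargs": {"series": [[[0.3,0,0],0,6.7],[[0.6,0,0],0,6.7],[[0.8,0,0],0,6.7],[[0.8,0,0],0,6.7],[[0.8,0,0],0,6.7]]}}

```text
time_s: 9.7
position: [550.0, 87.0, 26.6]
eef_rot: [3.139, 0.007, 1.782]
ft_force: [5.5, -29.0, 20.1]
grip_width: 69.5
finger_force: 34.1
```

```bash
python3 -c "
from h import *
stt()"
```

```text
[58.  -1.7] [550.   87.   26.6] [3.1387 0.0071 1.7816] F dock [-29.6   0.7] 20.1 69.53005142505546 34.107075333595276 [ 0.35  0.7  -0.73  1.9   0.66  0.79 -0.54]
```

Contact with the stop block at x 58.0 (about 30 N). Relaxing, opening and rising.

Emit:
{"fn": "apply_moves", "kwargs": {"series": [[[-0.4,0,0],0,6.7],[[-0.4,0,0],0,7.2],[[-0.4,0,0],0,7.8],[[-0.4,0,0],0,8.4],[[-0.4,0,0],0,8.5]]}}

```text
time_s: 10.12
position: [548.0, 88.2, 24.6]
eef_rot: [3.141, -0.0, 1.786]
ft_force: [-0.2, 0.3, -0.3]
grip_width: 84.9
finger_force: 0.0
```

Emit:
{"fn": "apply_moves", "kwargs": {"series": [[[0,0,-3],0,8.5],[[0,0,-6],0,8.5],[[0,0,-9],0,8.5],[[-3,0,-11],0,6],[[-7,0,-12],0,4]]}}

```text
time_s: 10.53
position: [563.4, 22.4, 147.6]
eef_rot: [3.138, -0.0, 1.792]
ft_force: [1.8, 0.2, -0.5]
grip_width: 63.3
finger_force: 0.0
```

Emit:
{"fn": "apply_moves", "kwargs": {"series": [[[-3,0,0],0,4],[[-6,2,0],0,4],[[-8,5,0],0,4],[[-8,6,0],0,4],[[-8,6,0],0,4]]}}

```text
time_s: 10.95
position: [640.3, -46.3, 143.9]
eef_rot: [3.141, -0.001, 1.784]
ft_force: [-0.4, 0.7, -0.4]
grip_width: 40.0
finger_force: 0.0
```

```bash
python3 -c "
from h import *
s=snap('wrist','w5');stt();print(go(658.5,-61.5,54,1.766))"
```

```text
[-90.  -60.9] [638.9 -45.3 143.9] [-3.1414e+00 -1.3000e-03  1.7860e+00] F dock [0.9 0.3] 0.6 39.8756296598581 0.0 [ 0.58  0.67 -0.81  1.63  0.54  1.08 -0.16]
[-1.998, 1.569, 8.986, 0.02]
```

View pics/w5.png

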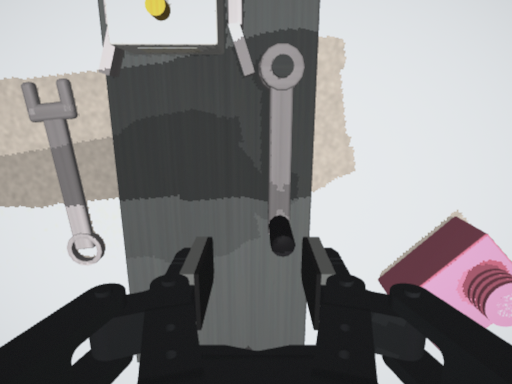

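The module sits square between the rails. The handle is still open with its post top at (282,243). Re-gripping the post.

Emit:
{"fn": "apply_moves", "kwargs": {"series": [[[-1,0.8,0],0.02,4],[[-2,1.6,2],0.02,4],[[-2,1.6,5],0.02,4],[[-2,1.6,8.9],0.02,4],[[-2,1.6,8.9],0.02,4]]}}

```text
time_s: 11.42
position: [654.3, -61.8, 49.1]
eef_rot: [-3.133, -0.002, 1.767]
ft_force: [-1.2, 0.1, -1.6]
grip_width: 40.3
finger_force: 0.0
```

Emit:
{"fn": "apply_moves", "kwargs": {"series": [[[0,0,0],0,3],[[0,0,0],0,2],[[0,0,0],0,1.2],[[0,0,0],0,1.2],[[0,0,0],0,1.2]], "squeeze": 20}}

```text
time_s: 11.83
position: [659.4, -61.5, 57.6]
eef_rot: [3.139, 0.0, 1.766]
ft_force: [-2.6, 1.3, 10.8]
grip_width: 15.4
finger_force: 21.6
```

```bash
python3 -c "
from h import *
stt()
arc(1.571,1.171,5,1.77,109.5)"
```

```text
[-110.1  -77.5] [659.4 -61.5  57.6] [3.1389e+00 4.0000e-04 1.7661e+00] F dock [1.9 2.3] 10.8 15.435664143354865 21.579770743846893 [ 0.54  0.8  -0.73  1.62  0.62  0.97 -0.2 ]
[np.float64(0.02), np.float64(-0.88), 0] 0.08
[np.float64(0.12), np.float64(-1.75), 0] 0.16
[np.float64(0.28), np.float64(-2.61), 0] 0.24
[np.float64(0.52), np.float64(-3.45), 0] 0.32
[np.float64(0.82), np.float64(-4.27), 0] 0.4
```

Emit:
{"fn": "apply_moves", "kwargs": {"series": [[[0.03,-0.88,0],0.08,1.2],[[0.13,-1.75,0],0.16,1.2],[[0.3,-2.61,0],0.24,1.2],[[0.54,-3.45,0],0.32,1.2],[[0.85,-4.27,0],0.4,1.2]]}}

```text
time_s: 12.25
position: [616.2, -61.7, 57.6]
eef_rot: [3.137, -0.001, 1.362]
ft_force: [2.9, 2.7, 8.5]
grip_width: 15.8
finger_force: 21.5
```

Emit:
{"fn": "apply_moves", "kwargs": {"series": [[[0.03,-0.88,0],0.08,1.2],[[0.13,-1.75,0],0.16,1.2],[[0.3,-2.61,0],0.24,1.2],[[0.54,-3.45,0],0.32,1.2],[[0.85,-4.27,0],0.4,1.2]]}}

```text
time_s: 12.67
position: [576.2, -45.1, 57.6]
eef_rot: [3.138, -0.002, 0.962]
ft_force: [2.6, -0.1, 10.4]
grip_width: 15.6
finger_force: 21.7
```

Emit:
{"fn": "apply_moves", "kwargs": {"series": [[[0.03,-0.88,0],0.08,1.2],[[0.13,-1.75,0],0.16,1.2],[[0.3,-2.61,0],0.24,1.2],[[0.54,-3.45,0],0.32,1.2],[[0.85,-4.27,0],0.4,1.2]]}}

```text
time_s: 13.08
position: [545.7, -14.0, 57.5]
eef_rot: [3.139, -0.002, 0.561]
ft_force: [-0.4, -4.4, 14.1]
grip_width: 15.5
finger_force: 22.0
```

```bash
python3 -c "
from h import *
stt();p=ctrl.get_state()['position'][:2]-H;print(np.hypot(*p),np.arctan2(p[1],p[0])%(2*np.pi)-1.7813-np.pi/2)"
```

```text
[-39.8  23.7] [545.7 -14.   57.5] [ 3.1388e+00 -2.5000e-03  5.6140e-01] F dock [-4.2  1.3] 14.1 15.463059657879313 22.008879482746124 [ 0.36  0.56 -0.49  1.93  0.38  0.74 -1.36]
107.26317297668264 0.368211498917306
```

Emit:
{"fn": "apply_moves", "kwargs": {"series": [[[0.03,-0.88,0],0.08,1.2],[[0.13,-1.75,0],0.16,1.2],[[0.3,-2.61,0],0.24,1.2],[[0.54,-3.45,0],0.32,1.2],[[0.65,-3.85,0],0.35,1.2]]}}

```text
time_s: 13.5
position: [530.4, 22.9, 57.5]
eef_rot: [3.14, -0.003, 0.211]
ft_force: [3.1, -19.3, 13.4]
grip_width: 15.0
finger_force: 22.8
```

Emit:
{"fn": "apply_moves", "kwargs": {"series": [[[0,-0.2,0],0,1.2],[[0,-0.4,0],0,1.2],[[0,-0.5,0],0,1.2],[[0,-0.5,0],0,1.2]]}}

```text
time_s: 13.83
position: [530.4, 23.0, 57.5]
eef_rot: [3.136, -0.003, 0.212]
ft_force: [4.0, -25.5, 15.0]
grip_width: 15.2
finger_force: 23.0
```

```bash
python3 -c "
from h import *
stt();p=ctrl.get_state()['position'][:2]-H;print(np.hypot(*p),np.arctan2(p[1],p[0])%(2*np.pi)-1.7813-np.pi/2)"
```

```text
[-0.4 30.8] [530.4  23.   57.5] [ 3.1362e+00 -3.1000e-03  2.1210e-01] F dock [-25.8   1.5] 15.0 15.208205382005819 23.003935664892197 [ 0.23  0.52 -0.41  1.97  0.32  0.71 -1.74]
107.28351355063133 -0.006893235792870156
```

The handle is pressed on the closed stop (angle about 0, 26 N). Releasing and checking.

Emit:
{"fn": "apply_moves", "kwargs": {"series": [[[0,0.4,0],0,1.2],[[0,0.5,0],0,3],[[0,0.5,0],0,4],[[0,0.5,-4],0,4],[[0,0.5,-8],0,4]]}}

```text
time_s: 14.25
position: [528.0, 22.9, 135.4]
eef_rot: [-3.14, 0.003, 0.217]
ft_force: [0.7, 0.0, 1.0]
grip_width: 40.0
finger_force: 0.0
```

Emit:
{"fn": "apply_moves", "kwargs": {"series": [[[-3,0,-4],0,4],[[-6,2,-8],0,4],[[-8,6,-9],0,4],[[-8,10,-9],0,4],[[-8,10,-9],0,4]]}}

```text
time_s: 14.67
position: [472.4, -97.3, 227.7]
eef_rot: [3.138, -0.003, 0.212]
ft_force: [0.0, -1.2, -0.2]
grip_width: 39.8
finger_force: 0.0
```

Emit:
{"fn": "apply_moves", "kwargs": {"series": [[[-4,4,0],0,4],[[-6,8,0],0,4],[[-6,12,0],0,4],[[-6,16,0],0,4],[[-6,16,0],0,4]]}}

```text
time_s: 15.08
position: [447.8, -267.3, 225.8]
eef_rot: [3.14, -0.0, 0.211]
ft_force: [-0.6, -0.2, -1.6]
grip_width: 39.9
finger_force: 0.0
```

```bash
python3 -c "
from h import *
s=snap('top','top9');stt()
f=cv2.imread('pics/top9.png')[130:250,210:400]
cv2.imwrite('pics/c9.png',cv2.resize(f,None,fx=4.2,fy=4.2,interpolation=cv2.INTER_CUBIC))"
```

```text
[-266.5  172.1] [ 448.1 -266.8  225.5] [ 3.1404e+00 -3.0000e-04  2.1070e-01] F dock [-1.1  2.2] -0.7 39.800140250700075 0.0 [ 0.75  0.25 -0.32  1.87  0.09  1.03 -0.97]
```

View pics/c9.png

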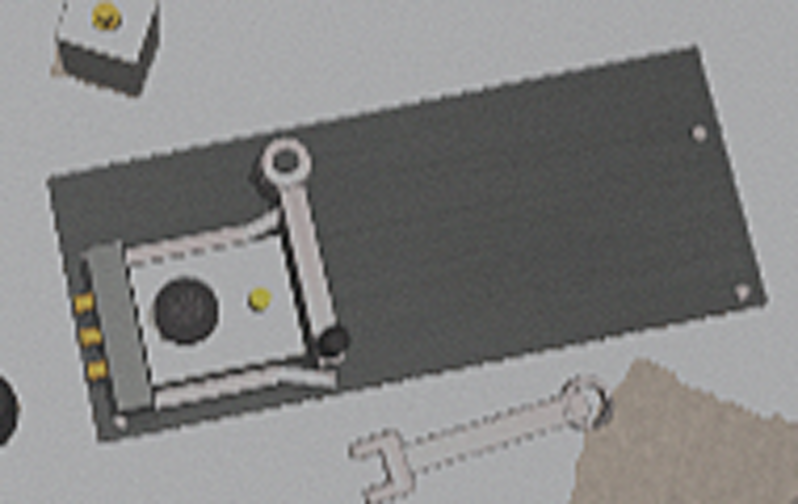

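The module is home against the block and the lever is closed behind it (grip at crop (333,340), pivot at (286,160)). A quick numeric check before handing in.

```bash
python3 -c "
from h import *
s=ld('top9');f=lambda u,v:(210+(u+.5)/4.2-.5,130+(v+.5)/4.2-.5)
c=d(pt(s,*f(185,310),81));b=d(pt(s,*f(260,298),65));g=d(pt(s,*f(333,339),90))
print('cyl',c,'brass',b,'ang',np.arctan2(*(c-b)[::-1]),'rear',d(pt(s,*f(293,297),53)),'grip',g,np.arctan2(-g[0],g[1]+75))"
```

```text
cyl [75.5  1.7] brass [32.2  1.6] ang 0.002309464716220804 rear [12.6  3.3] grip [ 0.1 34.9] -0.0009099178562479372
```

```bash
python3 -c "
from station import ctrl
print(ctrl.close_job())"
```

```text
the job is handed in; nothing more can be done
None
```

I've handed the job in at about 15 s on the robot's clock: the handle swung open to its stop, the module slid home (measured at about dock x 57.4, y 1.7 mm, square), and the handle closed behind it (about 0 rad). The filter box and wrench look unmoved in the last picture; the finned load is only partly in view there. The hand-in gave no verdict.

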